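Hold a glass test cell in the light path of a bench light gauge

TASK

Check the empty glass test cell in the bench light gauge. First turn the handwheel clockwise until the receiver's slide is up against its stop; then take the cell out of its stand by its two frosted faces only - never let the fingers touch the clear faces - and hold it upright and still, midway between lamp and receiver, with the light passing squarely through the middle of its clear faces in the lower half of the cell and the cell touching nothing but your fingers. Finish while still holding it there, with the slide still on its stop, and leave the dark block and the other loose things where they are.

Things in the scene. Friction and masses are not known exactly. Their poses are not given: they have to be found in the camera images.
- gauge: Bench light gauge, fixed: dark steel plate 74 x 440 mm; in one line along its y axis a finned lamp head at the +y end, the receiver head on a slide in the middle, a handwheel at the -y end. Origin on the bench, straight under light_path. Both heads are at most 54 mm wide in x, their tops at most 103 mm above the bench. Between the lenses nothing is higher than 46 mm.
- light_path (a point): Point on the light axis, midway between the lenses of lamp and receiver when the slide is on its stop; 82 mm above the bench. Its y axis runs along the light, towards the lamp; z is up; x points to the back of the gauge. The light is about 8 mm thick. With the slide on its stop the lens rings stand 64 mm apart (32 mm each side of this point).
- receiver (a joint): Slide of the receiver head in m: grows towards the lamp, reads 0.0432 when its steel anvil is up against the stop screw (hard stop). 6 mm per radian of the handwheel (37.7 mm a turn). It stays where it is left.
- handwheel (a joint): Angle of the handwheel in rad, grows clockwise seen from above; 7.2 at the stop. 4.3 to 6.9 rad are left at the start. Light friction, under 2 N at the handle; keeps its place when let go. Its rim is 81 mm across, top 67 mm above the bench.
- wheel_axis (a point): Point on the upright axis of the handwheel, 58 mm above the bench; axes as of light_path, from which it lies 222 mm to -y.
- handle_mid (a point): Middle of the handwheel's upright revolving handle (black, turns freely about its own axis, 16 mm thick, 42 mm tall, from 69 to 111 mm above the bench; this point 90 mm). It goes round at 32 mm from the wheel axis; it may be gripped from above and led round without turning the gripper.
- cell_centre (a point): Centre of the empty glass cell, 24 x 24 x 60 mm, open at the top, about 50 g, 30 mm above its underside. The faces to its +x and -x are frosted (milky white): grip it along its x axis. The faces to +y and -y are clear and not to be touched. It stands in one of two round pockets (12 mm deep) of the 18 mm high stand, its underside 6 mm, its top 66 mm above the bench.
- windows: The two clear faces of the cell (18 mm wide, 60 mm tall, flush between the edges of the frosted walls, at y = +12 mm and -12 mm). Origin at the centre of the cell's underside, axes as of the cell.
- stand: Fixed grey plastic stand 62 x 136 x 18 mm, two round pockets 37 mm across, 70 mm apart along its y. Origin at the centre of its underside.
- block_centre (a point): Centre of the dark block that stands in the other pocket: opaque dark steel, 24 x 24 x 42 mm with a short round knob on top (48 mm in all), 24 mm above its underside. Leave it alone.
- hex_key: Loose hex key, 37 x 120 x 8 mm, lies on the bench. Leave it alone. Origin at the centre of its underside.
- bushing: Loose flanged bushing, 28 x 28 x 18 mm, stands on the bench. Leave it alone. Origin at the centre of its underside.
- tape_measure: Loose tape measure, 64 x 69 x 32 mm, stands on the bench. Leave it alone. Origin at the centre of its underside.
- rod_jig: Fixed jig at the right with an upright square rod 0.86 m tall; the arm must not strike it when it swings in from the right: draw the arm in first. Origin at the centre of its foot.
Not all that is in view belongs to the job. What is shaped like the part that bears block_centre but red is not meant.

How it is judged:
On the way, in this order (a step that is already met when the one before it is completed fails the run):
1. the slide is wound up against its stop, the cell still in its stand (value of joint receiver above 0.0424 m and height (world z) of cell_centre below 0.042 m), for 0.2 s.
2. the cell is lifted clear of the stand between the fingers (contact force between the fingers and cell above 1 N and height (world z) of cell_centre above 0.055 m), for 0.1 s.
3. the cell is held upright and still in the light path, clear faces square to the light (contact force between the fingers and cell above 1 N and x of cell_centre in the frame of light_path between -0.005 and 0.005 m and y of cell_centre in the frame of light_path between -0.014 and 0.014 m and z of cell_centre in the frame of light_path between 0.001 and 0.026 m and angle between the y axis of cell_centre and the y axis of light_path, either way round below 0.12 rad and angle between cell_centre's own z axis and vertical below 0.12 rad and linear speed of cell below 0.02 m/s and contact force between cell and gauge below 0.1 N), for 0.5 s.
At the end, for the whole second after the job is handed in: Fingers hold the cell: sideways within 5 mm of the light, within 14 mm of midway, light in its lower half (4 to 29 mm above its underside), square and upright within 0.12 rad, still, not touching the gauge; slide within 0.8 mm of its stop; dark block upright in its pocket (all of step 3 and value of joint receiver above 0.0424 m and angle between block_centre's own z axis and vertical below 0.15 rad and distance of block_centre from where it was at the start of the episode below 0.015 m); the arm keeps its last pose, push and grip.
It fails at once if the fingers touch a clear face of the cell (contact force between the fingers and windows above 0.3 N).
It fails at once if the dark block is disturbed (moved over 20 mm) (distance of block_centre from where it was at the start of the episode above 0.02 m).
It fails at once if the hex key is disturbed (moved over 20 mm) (distance of hex_key from where it was at the start of the episode above 0.02 m).
It fails at once if the bushing is disturbed (moved over 20 mm) (distance of bushing from where it was at the start of the episode above 0.02 m).
It fails at once if the tape measure is disturbed (moved over 20 mm) (distance of tape_measure from where it was at the start of the episode above 0.02 m).
It also fails if it takes over 67 s, if anything falls off the work surface, if the arm or the gripper's body presses on something with over 40 N, if the wrist force passes 120 N, or if a joint passes its speed limit or range.

ROBOT

A 6-joint arm with a two-finger parallel gripper is mounted at the origin on the work surface; the furniture and walls round the work are solid. World frame = base frame: x ahead of the robot, y to its left, z up, the work surface at z = 0. Lengths are in m, angles in rad, forces in N, time in s.
With the tool pointing down it reaches from about 0.275 to 0.725 m from the base axis. Payload 15.9 kg.
Tool frame: the origin (TCP) lies at the very end of the fingers, on their centre line; the grasp point (between the pads) lies 19 mm behind it; z points along the fingers, y is the direction in which the jaws open and shut (so a half turn about z gives the same grasp; the last joint's range is limited). The gripper opens to 85 mm and grips with 20 to 120 N. Pads are 22 mm wide; open, the fingers measure 114 mm over their backs; the gripper's body (76 mm by 85 mm) begins 54 mm behind the grasp point. The pads swing forward as they close: fully open they stand 13 mm farther back than shut.
Start: joints at [-1.35, 0.213, -0.034, 1.323, 0, 1.571], TCP at [0.11, -0.488, 0.231] pointing down, gripper open.
Joint ranges: [-2.98, 2.98], [-0.74, 1.72], [-1.14, 1.35], [-2.1, 2.04], [-1.57, 1.44], [-3.14, 3.14]. Speed limits (rad/s): [1.89, 1.89, 2.39, 2.57, 3.14, 3.14].

INTERFACE

Orientations are given as [roll, pitch, yaw] about the fixed x, y, z axes, in that order (R = Rz(yaw) Ry(pitch) Rx(roll)).
In Python, from workcell import * gives the robot as it stands. The module is installed in compiled form; this text tells all that it offers.
- The arm moves only by the shell command python3 -m handwheel 'ROWS' [FORCE]. ROWS is JSON, a list of rows, each a list of 7 numbers: the turn, a rotation vector about the tool's x, y, z in units of 8 degrees (1.0 is 8 degrees), then the shift along the tool's x, y, z in units of 30 mm (1.0 is 30 mm), then the closure, from 0 (fully open) to 1 (shut). In form: [[ax, ay, az, x, y, z, jaw], ...]. A call has 1 to 8 rows; each row shifts and turns the commanded pose from where the row before left it, along the tool's axes as they then stand; what a row does not reach is not made up. A row lasts 1/8 s, in which the tool goes at most 62.5 mm and 10.7 degrees, less where a joint would pass 70% of its speed; a pose out of reach is approached as far as the arm can. A call is refused whole if a number of a shift passes 1 or a number of a turn 1, either way. A call with a gripper value outside its range is refused whole. The fingers move at their own pace and stop on an object; FORCE is the grip in N (left out, the last holds). Time passes only in rows, so rows that do not move let the fingers close. It gives the time, the measured TCP pose, the force and the opening at its end, in the units of the state.
- get_state(): the state, without advancing time (a new reading comes with each control period).
- grab_frame(name): name is "scene" or "top"; returns a dict with "img" (420x560x3 uint8, blue, green, red), "K" (3x3 intrinsics, pixels), "k1" (the pictures are not rectified: a ray, as slopes to the right and down, at radius r is drawn at 1 + k1 r^2 times it, then the intrinsics apply), "extrinsics" (4x4, takes a point from world to camera coordinates). Camera axes: x right, y down, z forward; pixel columns grow to the right and rows downward; lengths in m; the calibration is good to about 2 mm. A picture is of the moment at which its call begins. There is no depth.
- hand_in(): hands the job in, once; it reports no verdict.
The state is a dict: "time": time; "joint_pos": joint angles; "qvel": joint speeds; "effort": joint torques, N m; "eef_pos": TCP position; "eef_rot": TCP orientation; "wrist_force": force on the tool from outside, world axes, zero at the start; "torque": the same for the moment, N m; "opening": finger opening in m.
Only numpy, scipy, OpenCV 4.12 (cv2) and the standard library are available. Lean on these libraries where they do the work, as an engineer would, in place of code of your own. Each camera call takes 0.05 s, during which the arm holds its last target.

## Working session

There is one attempt and no reset: what is moved stays moved. The work goes in short steps, Python scripts to look and compute and a shell command to move; the robot and the scene stay as the last step left them, time stands still between calls to the robot, and variables do not carry over. Pictures are saved under pics/ and viewed, and the job is handed in when it is done.

```bash
mkdir -p pics; ls; python3 - <<'E'
from workcell import *
import cv2
for n in("scene","top"):
    f=grab_frame(n); cv2.imwrite(f"pics/{n}0.png",f["img"]); print(n,f["K"],f["k1"],f["extrinsics"])
print(get_state())
E
```

```text
pics
scene [[512.16383605   0.         276.18913349]
 [  0.         512.16383605 216.17210888]
 [  0.           0.           1.        ]] -0.09153221527995617 [[-0.88765484 -0.46050827  0.00100934  0.41881476]
 [-0.33040956  0.63535266 -0.69796599  0.32745524]
 [ 0.32077782 -0.61988638 -0.7161302   0.9604976 ]
 [ 0.          0.          0.          1.        ]]
top [[462.86734472   0.         275.86581871]
 [  0.         462.86734472 208.70744097]
 [  0.           0.           1.        ]] -0.11337587304091452 [[-0.0012966  -0.99989284  0.01458167 -0.14590708]
 [-0.98208596 -0.00147437 -0.18842767  0.55600318]
 [ 0.18842898 -0.01456477 -0.98197881  0.9624271 ]
 [ 0.          0.          0.          1.        ]]
{'time': 0.1, 'joint_pos': array([-1.34999686e+00,  2.13303974e-01, -3.49606971e-02,  1.32349674e+00,
       -2.45605766e-05,  1.57078421e+00]), 'qvel': array([-1.16133384e-04, -4.82209655e-04,  3.40299916e-05,  2.42474760e-04,
       -3.39257452e-04,  1.05625417e-03]), 'effort': array([ 7.00357450e-04, -6.87250113e+01,  4.87805450e+01,  1.21389324e-02,
        5.95724327e-05,  2.61725660e-05]), 'eef_pos': array([ 0.10943349, -0.4875787 ,  0.23088128]), 'eef_rot': array([-3.14062756e+00,  2.45488756e-05,  2.20811605e-01]), 'wrist_force': array([-0.16152213,  0.06279598,  0.74928554]), 'torque': array([-0.00558751,  0.00303259, -0.02813296]), 'opening': 0.08511210188599903}
```

View pics/scene0.png

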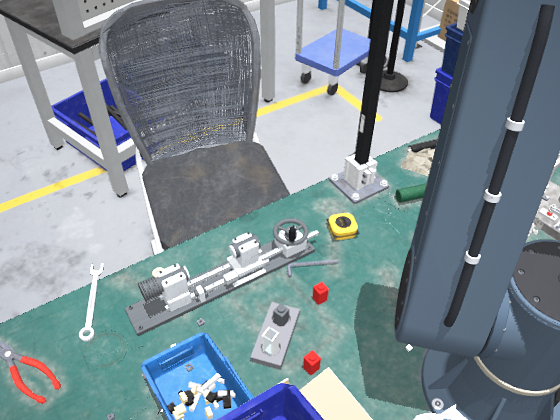

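View pics/top0.png

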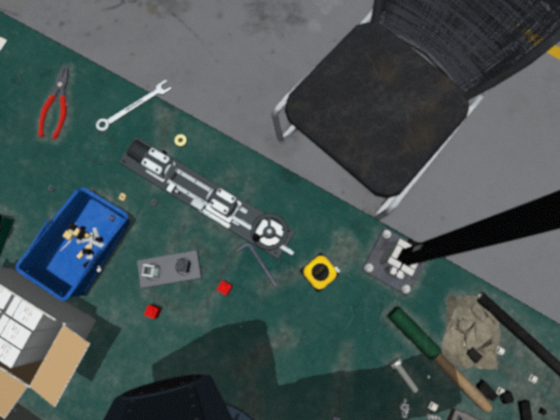

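```bash
cat > h.py <<'E'
from workcell import *
import cv2, numpy as np
def und(f,uv):
    K=f["K"];k=f["k1"]
    return cv2.undistortPoints(np.array(uv,float).reshape(-1,1,2),K,np.array([k,0,0,0,0.])).reshape(-1,2)
def ray(f,uv):
    E=f["extrinsics"];R=E[:3,:3];t=E[:3,3]
    n=und(f,uv); d=np.c_[n,np.ones(len(n))]@R
    return -R.T@t,d
def plane(f,uv,z):
    c,d=ray(f,uv); s=(z-c[2])/d[:,2]; return c+s[:,None]*d
def proj(f,P):
    E=f["extrinsics"];P=np.array(P,float).reshape(-1,3)
    return cv2.projectPoints(P,cv2.Rodrigues(E[:3,:3])[0],E[:3,3],f["K"],np.array([f["k1"],0,0,0,0.]))[0].reshape(-1,2)
def two(f,a,g,b):
    # intersect rays
    A=np.zeros((3,3));B=np.zeros(3)
    for F,p in((f,a),(g,b)):
        c,d=ray(F,[p]);d=d[0]/np.linalg.norm(d[0]);M=np.eye(3)-np.outer(d,d);A+=M;B+=M@c
    return np.linalg.solve(A,B)
def crop(f,x0,y0,w,h,s,name):
    c=f["img"][y0:y0+h,x0:x0+w]; c=cv2.resize(c,None,fx=s,fy=s,interpolation=cv2.INTER_CUBIC)
    for i in range(0,w,20): cv2.putText(c,str(x0+i),(i*s,8),0,.3,(0,255,255),1); cv2.line(c,(i*s,10),(i*s,14),(0,255,255),1)
    for i in range(0,h,20): cv2.putText(c,str(y0+i),(0,i*s+4),0,.3,(0,255,255),1)
    cv2.imwrite("pics/"+name,c)
E
python3 - <<'E'
from h import *
f=grab_frame("top"); g=grab_frame("scene")
crop(f,115,120,190,150,4,"t1.png"); crop(g,120,210,200,150,4,"s1.png"); crop(g,230,280,110,90,6,"s2.png")
E
```

```text
(no output)
```

View pics/t1.png

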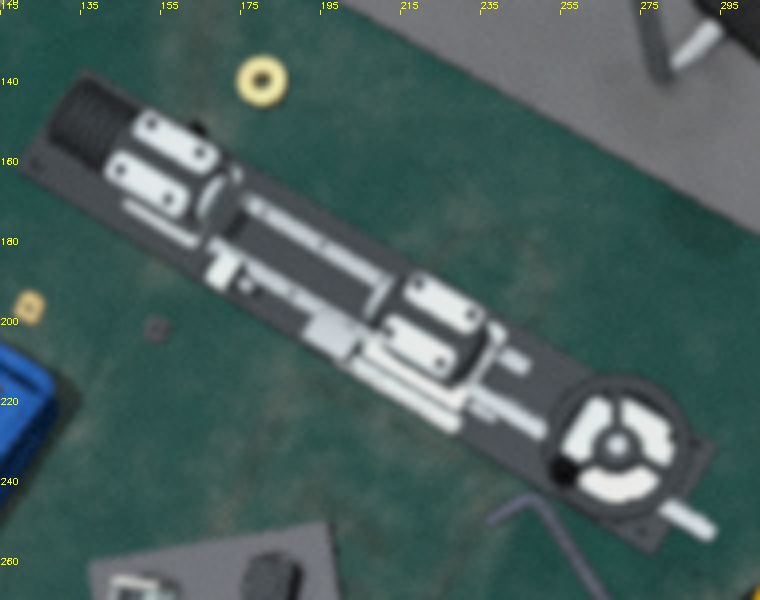

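View pics/s1.png

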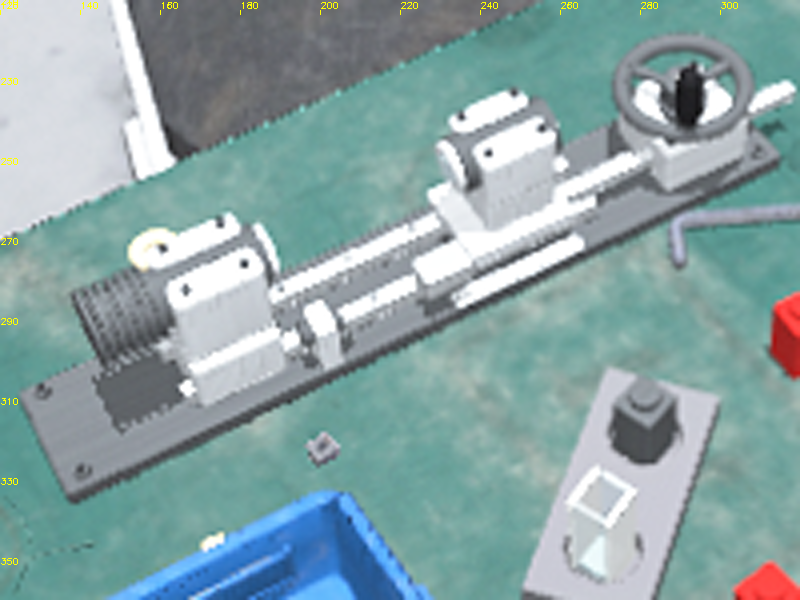

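View pics/s2.png

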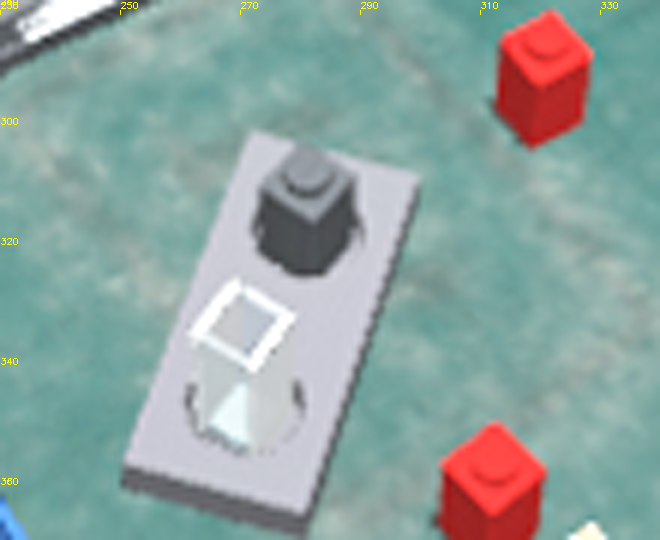

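```bash
python3 - <<'E'
from h import *
f=grab_frame("top"); g=grab_frame("scene")
crop(f,135,248,70,45,11,"t2.png"); crop(g,255,320,35,42,14,"s3.png"); crop(f,240,205,50,50,11,"t3.png")
E
```

```text
(no output)
```

View pics/t2.png

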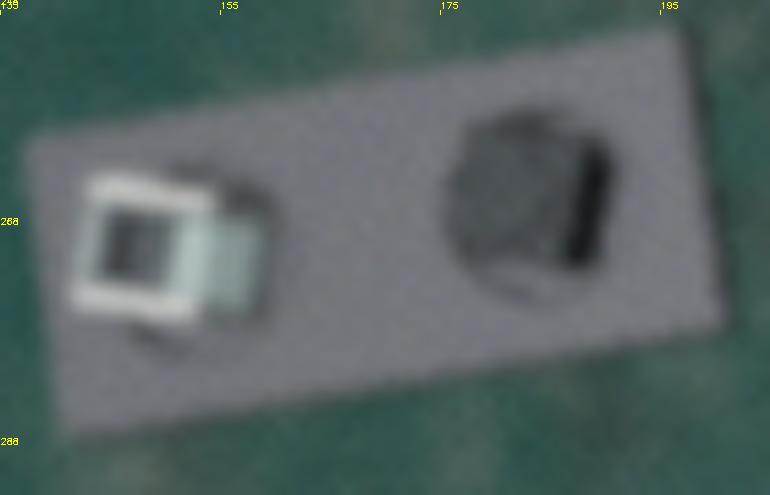

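View pics/s3.png

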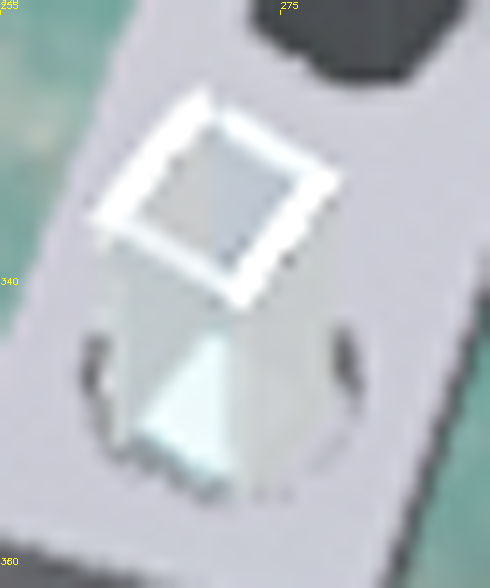

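View pics/t3.png

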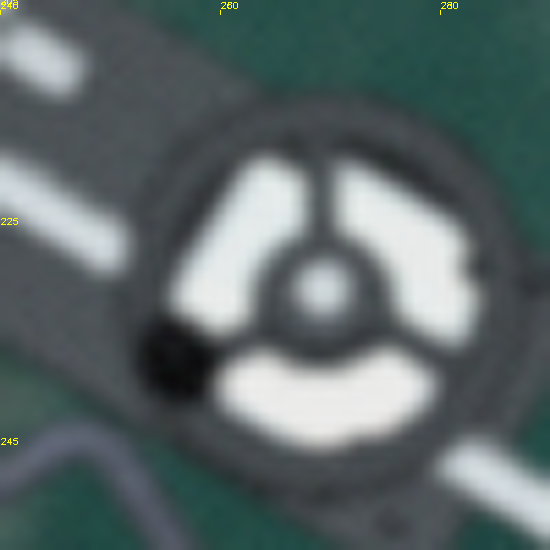

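```bash
python3 - <<'E'
from h import *
np.set_printoptions(precision=4,suppress=True)
f=grab_frame("top"); g=grab_frame("scene")
c=np.array([[95,175],[215,195],[195,322],[70,308]])/11+[135,248]
s=np.array([[269.5,326.5],[279.5,333],[272.5,342],[262,335.5]])
for F,p in((f,c),(g,s)):
    P=plane(F,p,0.066);print("cell",P.mean(0),np.linalg.norm(np.roll(P,-1,0)-P,axis=1));d=np.roll(P,-1,0)-P;print(np.degrees(np.arctan2(d[:,1],d[:,0])))
st=np.array([[680,30],[725,325],[65,435],[25,150]])/11+[135,248]
ss=np.array([[250,130],[420,178],[305,515],[122,470]])/6+[230,280]
for F,p in((f,st),(g,ss)):
    P=plane(F,p,0.018);print("stand",P.mean(0));d=np.roll(P,-1,0)-P;print(np.linalg.norm(d,axis=1),np.degrees(np.arctan2(d[:,1],d[:,0])))
pt=np.array([[20,170],[88,70],[717,447],[655,553]])/4+[115,120]
ps=np.array([[70,500],[22,397],[730,128],[778,158]])/4+[120,210]
for z in (0,.008,.012):
    P=plane(f,pt,z);d=np.roll(P,-1,0)-P;print("plate",z,P.mean(0),np.linalg.norm(d,axis=1),np.degrees(np.arctan2(d[:,1],d[:,0])))
P=plane(g,ps,.01);print(P)
# wheel rim centre
print("hub",plane(f,[[269.4,231.3]],.067)) 
print("handle top",plane(f,np.array([[180,360]])/11+[240,205],.111))
print("handle scene top",plane(g,np.array([[692,66]])/4+[120,210],.111), two(f,[256.4,237.7],g,[293,226.5]))
print("bushing",plane(f,[[180.5,140]],.018))
E
```

```text
cell [0.4189 0.1266 0.066 ] [0.024  0.0247 0.0247 0.026 ]
[-98.844  173.1796  84.2583  -8.3592]
cell [0.4173 0.1271 0.066 ] [0.024  0.0236 0.0244 0.0243]
[170.5285  83.2603  -7.5921 -97.8278]
stand [0.4249 0.0923 0.018 ]
[0.0606 0.1356 0.0585 0.1361] [-169.852    99.7984   10.6579  -79.3223]
stand [0.4236 0.0937 0.018 ]
[0.0625 0.1349 0.0611 0.1389] [-171.3654   99.852    12.328   -79.5616]
plate 0 [0.5957 0.0175 0.    ] [0.0727 0.4397 0.0705 0.4402] [ -30.802  -121.198   149.5514   59.0914]
plate 0.008 [0.5939 0.0164 0.008 ] [0.0722 0.4364 0.07   0.4368] [ -30.802  -121.198   149.5514   59.0914]
plate 0.012 [0.593  0.0158 0.012 ] [0.0719 0.4347 0.0697 0.4351] [ -30.802  -121.198   149.5514   59.0914]
[[ 0.6725  0.2257  0.01  ]
 [ 0.734   0.1876  0.01  ]
 [ 0.4836 -0.1572  0.01  ]
 [ 0.4488 -0.149   0.01  ]]
hub [[ 0.5041 -0.1317  0.067 ]]
handle top [[ 0.4846 -0.105   0.111 ]]
handle scene top [[ 0.486  -0.1057  0.111 ]] [ 0.4851 -0.105   0.112 ]
bushing [[0.7271 0.0777 0.018 ]]
```

```bash
python3 - <<'E'
from h import *
np.set_printoptions(precision=4,suppress=True)
f=grab_frame("top"); g=grab_frame("scene")
print("hub2view",two(f,[269.4,231.3],g,[288.5,231.5]))
print("rod foot",plane(f,[[393,262]],.01), plane(g,[[360,180]],.02))
print("tape",plane(f,[[320,271]],.032))
print("wheel/handle proj", proj(f,[[.504,-.132,.067]]),proj(g,[[.504,-.132,.067]]))
crop(g,262,210,60,50,12,"s4.png"); crop(g,320,60,120,150,5,"s5.png")
E
```

```text
hub2view [ 0.5067 -0.1313  0.0594]
rod foot [[ 0.4416 -0.4124  0.01  ]] [[ 0.4387 -0.4152  0.02  ]]
tape [[ 0.421 -0.243  0.032]]
wheel/handle proj [[269.5327 231.3436]] [[290.4937 229.5939]]
```

View pics/s4.png

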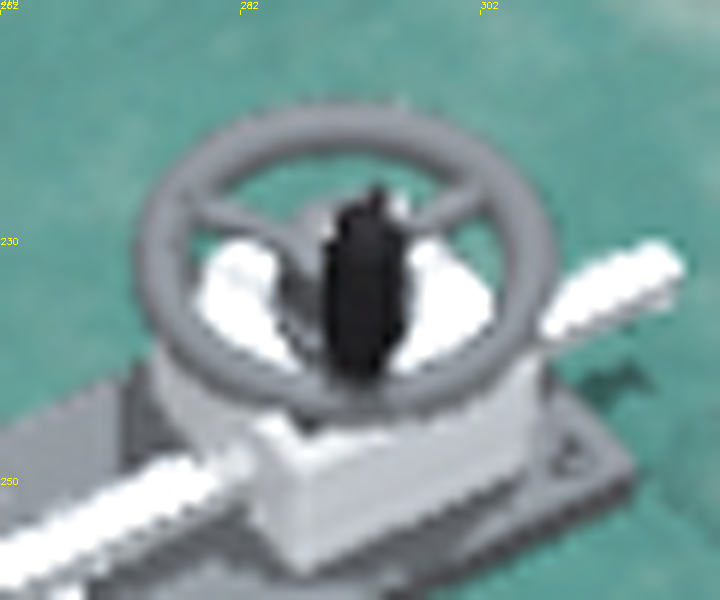

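```bash
python3 - <<'E'
from h import *
np.set_printoptions(precision=4,suppress=True)
f=grab_frame("top"); g=grab_frame("scene")
print(two(f,[269.3,231.5],g,[290.75,231.3]), plane(f,[[269.3,231.5]],.062), plane(g,[[290.75,231.3]],.062))
s=get_state(); c,q=s["eef_pos"],s["eef_rot"]; print(c,q)
# lens/heads: top edges direction
E
```

```text
[ 0.5038 -0.1317  0.062 ] [[ 0.5044 -0.1315  0.062 ]] [[ 0.5031 -0.1317  0.062 ]]
[ 0.1095 -0.4878  0.2313] [-3.1416  0.      0.2208]
```

View pics/s5.png

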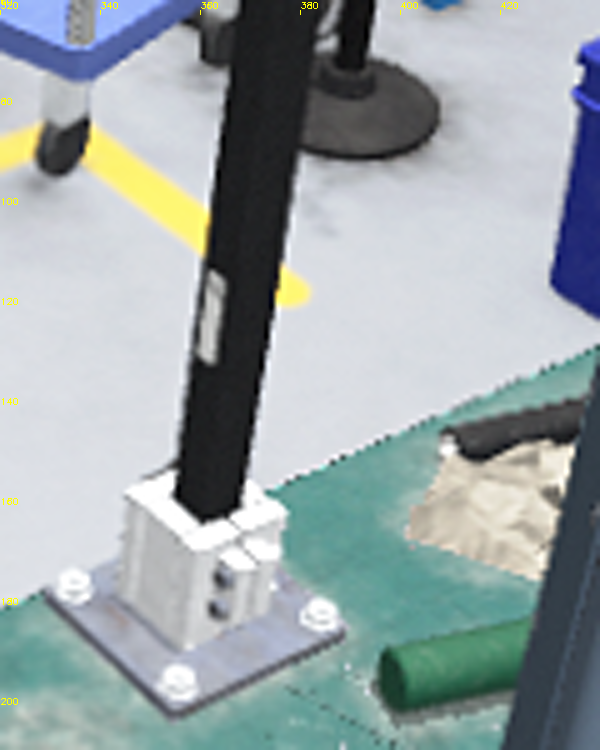

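```bash
python3 -m handwheel '[[0,0,0,0,-1,0,0.4],[0,0,0,0,-1,0,0.4],[0,0,0,0,-1,0,0.4],[0,0,0,0,-1,0,0.4],[0,0,0,0,-1,0,0.4],[0,0,0,0,0,0,0.4]]' 25
cat > d.py <<'E'
from h import *
import sys
np.set_printoptions(precision=3,suppress=True)
from scipy.spatial.transform import Rotation as Ro
def delta(t):
    s=get_state(); R=Ro.from_euler("xyz",s["eef_rot"]).as_matrix(); return R.T@(np.array(t)-s["eef_pos"])/.03
print(delta([float(a) for a in sys.argv[1:4]]))
s=get_state();print(s["time"],s["eef_pos"],s["eef_rot"],s["joint_pos"],s["opening"],s["wrist_force"])
E
python3 d.py .4853 -.1053 .16
```

```text
time: 1.35
eef_pos: [0.0764, -0.3403, 0.2317]
eef_rot: [3.141, 0.0, 0.221]
wrist_force: [-0.2, -0.7, 0.3]
opening: 0.0511
[15.015 -4.661  2.385]
1.35 [ 0.076 -0.34   0.232] [3.141 0.    0.221] [-1.35  -0.099 -0.367  1.302 -0.     1.571] 0.05108456111473854 [-0.217 -0.679  0.297]
```

```bash
python3 -m handwheel '[[0,0,0,1,-0.3,0,0.4],[0,0,0,1,-0.3,0,0.4],[0,0,0,1,-0.3,0,0.4],[0,0,0,1,-0.3,0,0.4],[0,0,0,1,-0.3,0,0.4],[0,0,0,1,-0.3,0,0.4],[0,0,0,1,-0.3,0,0.4],[0,0,0,1,-0.3,0,0.4]]'
python3 -m handwheel '[[0,0,0,1,-0.3,0,0.4],[0,0,0,1,-0.3,0,0.4],[0,0,0,1,-0.3,0.4,0.4],[0,0,0,1,-0.3,0.5,0.4],[0,0,0,1,-0.3,0.5,0.4],[0,0,0,1,-0.3,0.5,0.4],[0,0,0,0.9,-0.4,0.5,0.4],[0,0,0,0,0,0,0.4]]'
python3 d.py .4853 -.1053 .16
python3 - <<'E'
from h import *
f=grab_frame("top"); g=grab_frame("scene")
crop(f,200,170,130,110,6,"t5.png"); crop(g,220,130,140,130,5,"s6.png")
E
```

```text
time: 2.35
eef_pos: [0.2965, -0.2185, 0.2313]
eef_rot: [3.141, -0.0, 0.221]
wrist_force: [0.0, -0.3, 0.1]
opening: 0.0512
time: 3.35
eef_pos: [0.4836, -0.108, 0.1578]
eef_rot: [-3.141, 0.002, 0.223]
wrist_force: [-0.7, -0.3, -0.8]
opening: 0.0509
[ 0.074 -0.074 -0.074]
3.35 [ 0.484 -0.108  0.158] [-3.141  0.002  0.223] [-0.22   0.231 -0.198  1.143  0.     2.699] 0.05094455946175999 [-0.669 -0.293 -0.805]
```

View pics/s6.png

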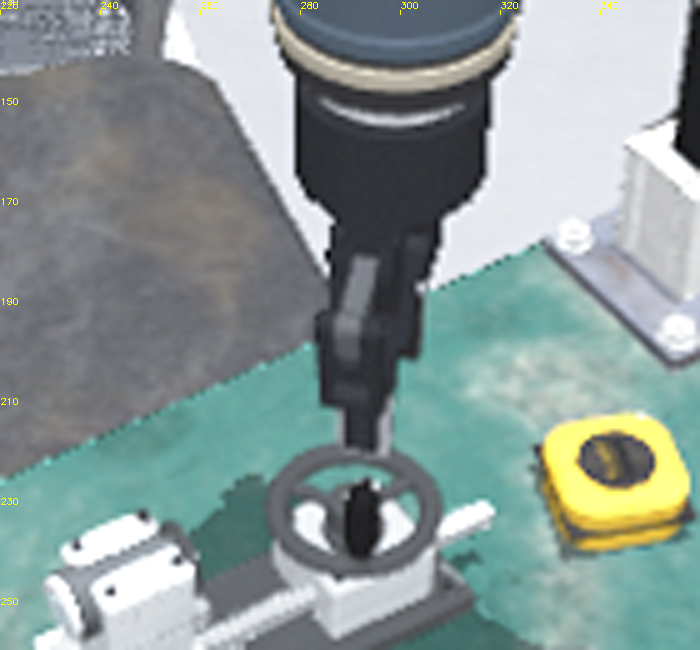

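View pics/t5.png

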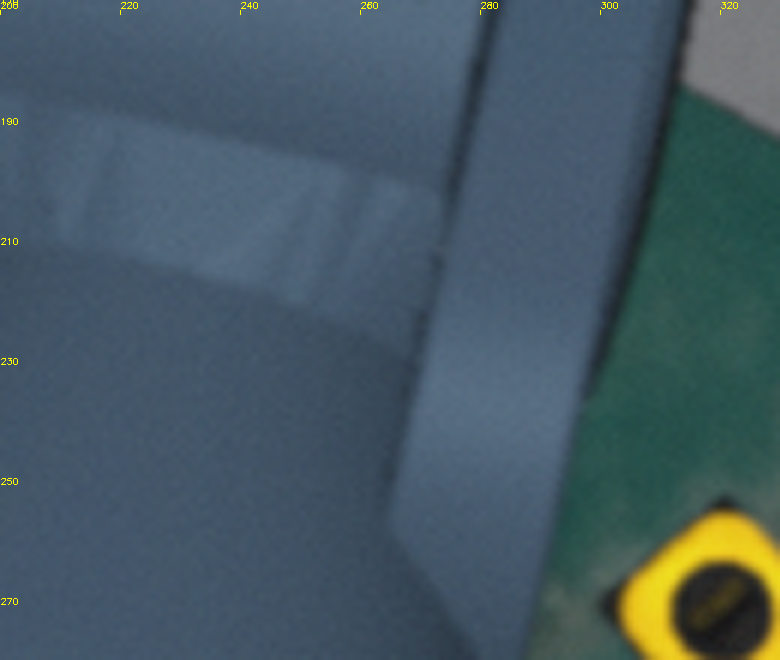

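```bash
python3 -m handwheel '[[0,0,0,0.05,-0.05,0.9,0.4],[0,0,0,0,0,0.6,0.4],[0,0,0,0,0,0,0.4],[0,0,0,0,0,0,0.4]]'
python3 d.py .4853 -.1053 .08
python3 - <<'E'
from h import *
f=grab_frame("scene")
crop(f,250,150,90,110,6,"s7.png")
E
```

```text
time: 3.95
eef_pos: [0.484, -0.1076, 0.1154]
eef_rot: [3.141, -0.001, 0.22]
wrist_force: [0.3, -0.8, 0.3]
opening: 0.0511
[ 0.057 -0.067  1.18 ]
3.95 [ 0.484 -0.108  0.115] [ 3.141 -0.001  0.22 ] [-0.219  0.256 -0.278  1.036 -0.     2.703] 0.051057511887772494 [ 0.267 -0.814  0.259]
```

View pics/s7.png

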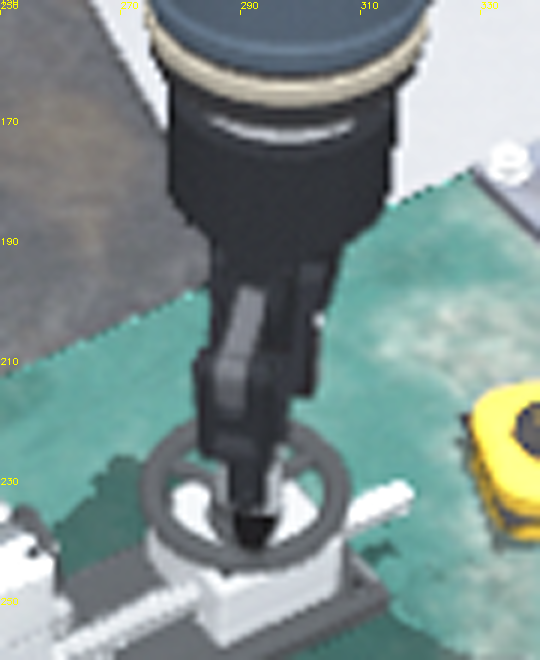

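```bash
python3 -m handwheel '[[0,0,0,0.06,-0.07,0.6,0.4],[0,0,0,0,0,0.58,0.4],[0,0,0,0,0,0,0.4],[0,0,0,0,0,0,0.9],[0,0,0,0,0,0,0.9],[0,0,0,0,0,0,0.9],[0,0,0,0,0,0,0.9]]' 25
python3 d.py .4853 -.1053 .08
```

```text
time: 4.88
eef_pos: [0.4857, -0.105, 0.0798]
eef_rot: [3.141, -0.001, 0.221]
wrist_force: [-1.1, -1.2, 6.0]
opening: 0.0142
[-0.014  0.008 -0.006]
4.875 [ 0.486 -0.105  0.08 ] [ 3.141 -0.001  0.221] [-0.213  0.287 -0.333  0.949 -0.     2.708] 0.014248770296596578 [-1.072 -1.21   5.969]
```

```bash
cat > tab.py <<'E'
import numpy as np,sys
from workcell import get_state
a0=float(sys.argv[1]);st=float(sys.argv[2]);n=int(sys.argv[3]);C=np.array([.504,-.1317]);r=.032
y=.221;X=np.array([np.cos(y),np.sin(y)]);Y=np.array([np.sin(y),-np.cos(y)])
P=lambda a:C+r*np.array([np.cos(np.radians(a)),np.sin(np.radians(a))])
for i in range(n):
    d=(P(a0-st*(i+1))-P(a0-st*i))/.03; print(round(a0-st*(i+1),1),round(d@X,2),round(d@Y,2))
E
python3 -c "
import numpy as np
print(np.degrees(np.arctan2(-.105+.1317,.4857-.504)))"
python3 tab.py 124.4 20 20
```

```text
124.42647658143903
104.4 0.36 -0.08
84.4 0.37 0.05
64.4 0.33 0.18
44.4 0.25 0.28
24.4 0.14 0.34
4.4 0.01 0.37
-15.6 -0.12 0.35
-35.6 -0.23 0.29
-55.6 -0.32 0.19
-75.6 -0.36 0.08
-95.6 -0.37 -0.05
-115.6 -0.33 -0.18
-135.6 -0.25 -0.28
-155.6 -0.14 -0.34
-175.6 -0.01 -0.37
-195.6 0.12 -0.35
-215.6 0.23 -0.29
-235.6 0.32 -0.19
-255.6 0.36 -0.08
-275.6 0.37 0.05
```

```bash
python3 -m handwheel '[[0,0,0,0.36,-0.08,0,0.9],[0,0,0,0.37,0.05,0,0.9],[0,0,0,0.33,0.18,0,0.9],[0,0,0,0,0,0,0.9]]'; cat > st.py <<'E'
from h import *
s=get_state();p=s["eef_pos"]-[.504,-.1317,0];print("t",s["time"],"r",round(np.hypot(p[0],p[1]),4),"ang",round(np.degrees(np.arctan2(p[1],p[0])),1),"z",round(p[2],4),"F",s["wrist_force"].round(1),"open",round(s["opening"],4))
E
python3 st.py;  python3 - <<'E'
from h import *
f=grab_frame("scene")
crop(f,200,150,140,130,5,"s8.png")
E
```

```text
time: 5.38
eef_pos: [0.5177, -0.1038, 0.0797]
eef_rot: [3.138, 0.0, 0.22]
wrist_force: [-4.5, -11.2, 10.6]
opening: 0.0147
t 5.375 r 0.031 ang 63.9 z 0.0797 F [ -4.5 -11.2  10.6] open 0.0147
```

View pics/s8.png

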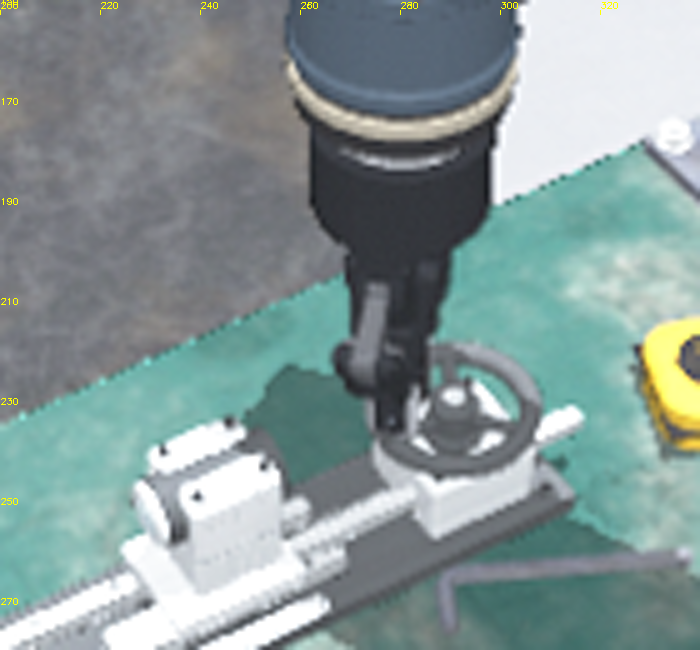

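```bash
python3 -m handwheel '[[0,0,0,0.25,0.29,-0.03,0.9],[0,0,0,0.14,0.34,0,0.9],[0,0,0,0.01,0.37,0,0.9],[0,0,0,0,0,0,0.9]]'; python3 st.py
python3 -m handwheel '[[0,0,0,-0.12,0.35,0,0.9],[0,0,0,-0.23,0.29,0,0.9],[0,0,0,-0.32,0.19,0,0.9],[0,0,0,0,0,0,0.9]]'; python3 st.py
```

```text
time: 5.92
eef_pos: [0.5344, -0.1295, 0.0799]
eef_rot: [3.142, 0.002, 0.22]
wrist_force: [-6.9, -1.8, 4.2]
opening: 0.0146
t 5.925 r 0.0305 ang 4.1 z 0.0799 F [-6.9 -1.8  4.2] open 0.0146
time: 6.42
eef_pos: [0.5207, -0.1585, 0.08]
eef_rot: [3.141, -0.0, 0.22]
wrist_force: [1.0, -2.4, -2.3]
opening: 0.0144
t 6.425 r 0.0316 ang -58.0 z 0.08 F [ 1.  -2.4 -2.3] open 0.0144
```

```bash
python3 -m handwheel '[[0,0,0,-0.36,0.08,0,0.9],[0,0,0,-0.37,-0.05,0,0.9],[0,0,0,-0.33,-0.18,0,0.9],[0,0,0,0,0,0,0.9]]'; python3 st.py
python3 -m handwheel '[[0,0,0,-0.25,-0.28,0,0.9],[0,0,0,-0.14,-0.34,0,0.9],[0,0,0,-0.01,-0.37,0,0.9],[0,0,0,0,0,0,0.9]]'; python3 st.py
python3 - <<'E'
from h import *
f=grab_frame("scene")
crop(f,150,200,160,120,5,"s9.png")
E
```

```text
time: 6.92
eef_pos: [0.4881, -0.1607, 0.08]
eef_rot: [3.14, 0.001, 0.22]
wrist_force: [-4.5, -7.4, 0.9]
opening: 0.0143
t 6.925 r 0.0331 ang -118.8 z 0.08 F [-4.5 -7.4  0.9] open 0.0143
time: 7.42
eef_pos: [0.4705, -0.133, 0.0799]
eef_rot: [-3.141, 0.0, 0.222]
wrist_force: [-5.7, 0.7, 5.4]
opening: 0.0144
t 7.425 r 0.0335 ang -177.8 z 0.0799 F [-5.7  0.7  5.4] open 0.0144
```

View pics/s9.png

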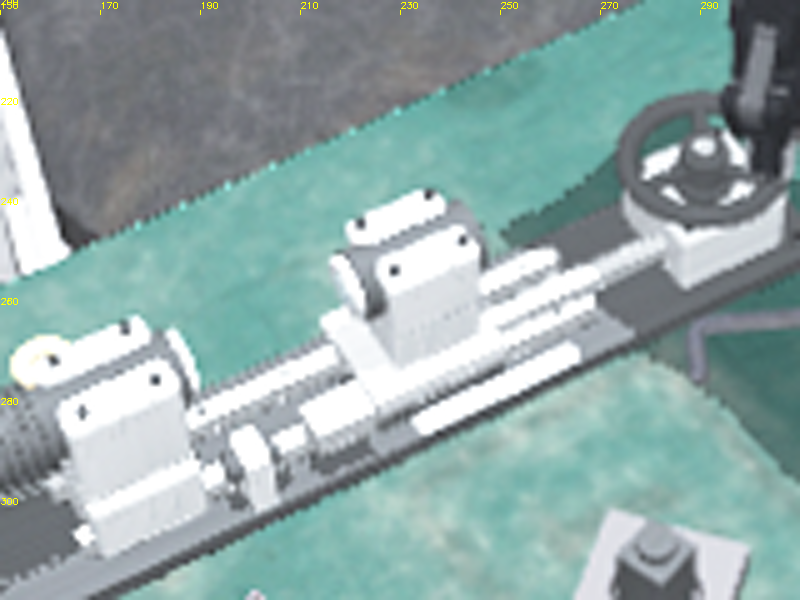

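```bash
python3 -m handwheel '[[0,0,0,0.06,-0.17,0,0.9],[0,0,0,0.06,-0.17,0,0.9],[0,0,0,0,0,0,0.9]]'; python3 st.py
```

```text
time: 7.85
eef_pos: [0.472, -0.1226, 0.0798]
eef_rot: [-3.141, 0.0, 0.221]
wrist_force: [-5.0, 2.7, 6.4]
opening: 0.0144
t 7.85 r 0.0332 ang 164.1 z 0.0798 F [-5.   2.7  6.4] open 0.0144
```

```bash
python3 -m handwheel '[[0,0,0,0.11,-0.15,0,0.9],[0,0,0,0.11,-0.15,0,0.9],[0,0,0,0,0,0,0.9]]'; python3 st.py;python3 -m handwheel '[[0,0,0,0.16,-0.1,0,0.9],[0,0,0,0,0,0,0.9]]'; python3 st.py
python3 - <<'E'
from h import *
f=grab_frame("scene")
crop(f,180,250,80,70,8,"s10.png")
E
```

```text
time: 8.22
eef_pos: [0.4772, -0.1126, 0.0799]
eef_rot: [-3.142, -0.001, 0.221]
wrist_force: [-0.2, 0.4, 1.3]
opening: 0.0145
t 8.225 r 0.0329 ang 144.5 z 0.0799 F [-0.2  0.4  1.3] open 0.0145
time: 8.48
eef_pos: [0.4811, -0.1085, 0.0799]
eef_rot: [-3.141, -0.0, 0.221]
wrist_force: [-1.2, 3.1, 4.1]
opening: 0.0144
t 8.475 r 0.0326 ang 134.5 z 0.0799 F [-1.2  3.1  4.1] open 0.0144
```

View pics/s10.png

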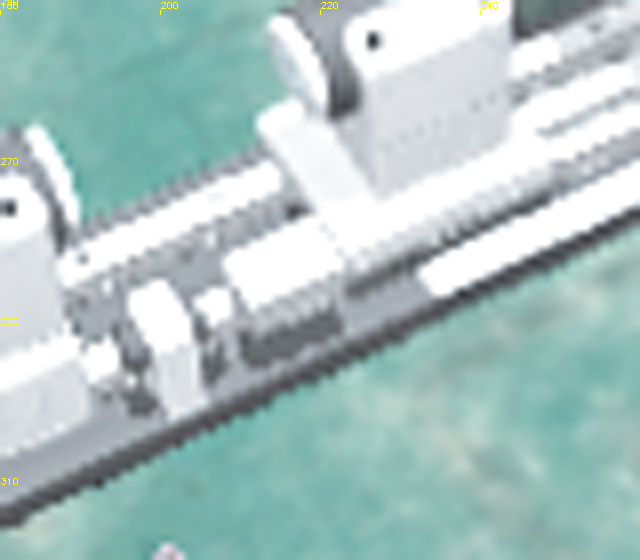

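The handwheel follows, at about 350° so far. The anvil at (209,285) is nearly on the stop screw at (206,288). I'll go on in small steps and watch the force.

```bash
python3 -m handwheel '[[0,0,0,0.17,-0.07,0,0.9],[0,0,0,0,0,0,0.9],[0,0,0,0,0,0,0.9]]'; python3 st.py;python3 -m handwheel '[[0,0,0,0.18,-0.04,0,0.9],[0,0,0,0,0,0,0.9],[0,0,0,0,0,0,0.9]]'; python3 st.py
```

```text
time: 8.9
eef_pos: [0.4854, -0.1053, 0.0799]
eef_rot: [-3.141, -0.0, 0.221]
wrist_force: [-0.7, 4.4, 4.8]
opening: 0.0142
t 8.9 r 0.0323 ang 125.2 z 0.0799 F [-0.7  4.4  4.8] open 0.0142
time: 9.28
eef_pos: [0.4904, -0.1028, 0.0799]
eef_rot: [-3.141, -0.0, 0.221]
wrist_force: [-1.1, 5.9, 6.1]
opening: 0.0145
t 9.275 r 0.032 ang 115.2 z 0.0799 F [-1.1  5.9  6.1] open 0.0145
```

```bash
python3 -m handwheel '[[0,0,0,0.18,-0.01,0,0.9],[0,0,0,0,0,0,0.9],[0,0,0,0,0,0,0.9]]'; python3 st.py
python3 - <<'E'
from h import *
f=grab_frame("scene")
crop(f,180,250,80,70,8,"s11.png")
E
```

```text
time: 9.65
eef_pos: [0.4957, -0.1012, 0.0799]
eef_rot: [-3.141, -0.001, 0.221]
wrist_force: [0.1, 7.3, 4.8]
opening: 0.0145
t 9.65 r 0.0316 ang 105.2 z 0.0799 F [0.1 7.3 4.8] open 0.0145
```

View pics/s11.png

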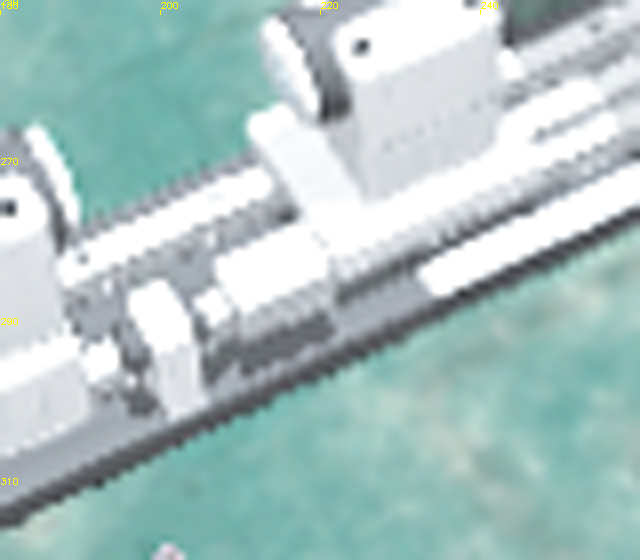

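```bash
python3 -m handwheel '[[0,0,0,0.09,0.01,0,0.9],[0,0,0,0,0,0,0.9],[0,0,0,0,0,0,0.9]]'; python3 st.py; python3 -m handwheel '[[0,0,0,0.09,0.01,0,0.9],[0,0,0,0,0,0,0.9],[0,0,0,0,0,0,0.9]]'; python3 st.py
```

```text
time: 10.07
eef_pos: [0.4984, -0.1008, 0.0799]
eef_rot: [-3.14, -0.001, 0.221]
wrist_force: [-0.4, 8.0, 5.7]
opening: 0.0142
t 10.075 r 0.0315 ang 100.3 z 0.0799 F [-0.4  8.   5.7] open 0.0142
time: 10.45
eef_pos: [0.4992, -0.1006, 0.0797]
eef_rot: [-3.14, 0.003, 0.221]
wrist_force: [-14.4, 6.0, 16.5]
opening: 0.0144
t 10.45 r 0.0314 ang 98.9 z 0.0797 F [-14.4   6.   16.5] open 0.0144
```

```bash
python3 -m handwheel '[[0,0,0,0.09,0.02,0,0.9],[0,0,0,0,0,0,0.9],[0,0,0,0,0,0,0.9]]'; python3 st.py
```

```text
time: 10.82
eef_pos: [0.5002, -0.1004, 0.0794]
eef_rot: [-3.139, 0.005, 0.221]
wrist_force: [-25.2, 7.5, 23.9]
opening: 0.0145
t 10.825 r 0.0316 ang 96.8 z 0.0794 F [-25.2   7.5  23.9] open 0.0145
```

```bash
python3 -m handwheel '[[0,0,0,-0.08,0,0,0.9],[0,0,0,0,0,0,0.9],[0,0,0,0,0,0,0.9]]'; python3 st.py
python3 - <<'E'
from h import *
f=grab_frame("scene")
crop(f,180,250,80,70,8,"s12.png")
E
```

```text
time: 11.2
eef_pos: [0.4999, -0.1005, 0.0796]
eef_rot: [-3.139, 0.002, 0.221]
wrist_force: [-10.8, 11.0, 12.7]
opening: 0.0143
t 11.2 r 0.0315 ang 97.6 z 0.0796 F [-10.8  11.   12.7] open 0.0143
```

View pics/s12.png

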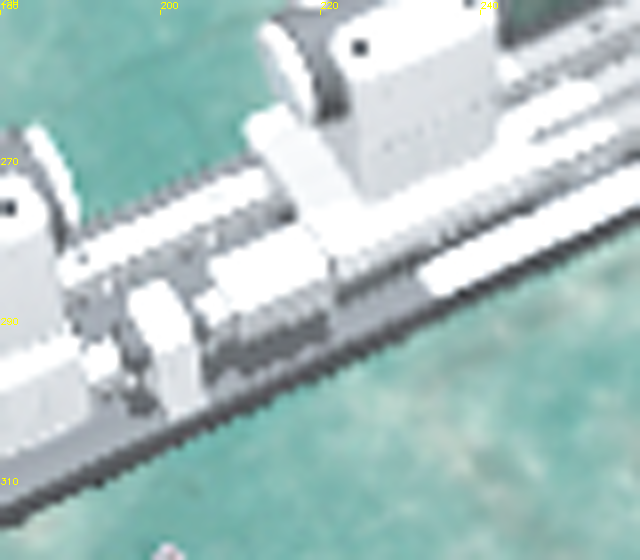

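The anvil (206,285) now meets the stop screw, and the force rises against it. I'm letting go and lifting.

```bash
python3 -m handwheel '[[0,0,0,0,0,0,0.6],[0,0,0,0,0,0,0.6],[0,0,0,0,0,0,0.6],[0,0,0,0,0,-0.5,0.6],[0,0,0,0,0,-1,0.6],[0,0,0,0,0,-1,0.5],[0,0,0,0,0,-1,0.4],[0,0,0,0,0,-0.5,0.4]]'; python3 st.py; python3 d.py .4182 .1268 .16
```

```text
time: 12.25
eef_pos: [0.5019, -0.1019, 0.2021]
eef_rot: [3.14, -0.002, 0.221]
wrist_force: [0.5, 0.3, 0.2]
opening: 0.0512
t 12.25 r 0.0299 ang 94.0 z 0.2021 F [0.5 0.3 0.2] open 0.0512
[-1.057 -8.05   1.392]
12.25 [ 0.502 -0.102  0.202] [ 3.14  -0.002  0.221] [-0.2    0.242 -0.071  1.255 -0.     2.721] 0.05124725238744398 [0.512 0.278 0.238]
```

```bash
python3 -m handwheel '[[0,0,0,-0.1,-1,0,0.4],[0,0,0,-0.1,-1,0,0.4],[0,0,0,-0.1,-1,0,0.4],[0,0,0,-0.1,-1,0,0.4],[0,0,0,-0.1,-1,0,0.4],[0,0,0,-0.2,-1,0,0.4],[0,0,0,-0.2,-1,0,0.4],[0,0,0,-0.1,-1,0,0.4]]'; python3 -m handwheel '[[0,0,-1,0,0,0,0.4],[0,0,-1,0,0,0,0.4],[0,0,-1,0,0,0,0.4],[0,0,-1,0,0,0,0.4],[0,0,-1,0,0,0,0.4],[0,0,-1,0,0,0,0.4],[0,0,-1,0,0,0,0.4],[0,0,-1,0,0,0,0.4]]'; python3 -m handwheel '[[0,0,-0.7,0,0,0,0.4],[0,0,0,0,0,0,0.4]]'; python3 d.py .4182 .1268 .1
python3 - <<'E'
from h import *
f=grab_frame("scene");cv2.imwrite("pics/s13.png",f["img"])
f=grab_frame("top");cv2.imwrite("pics/t13.png",f["img"])
E
```

```text
time: 13.25
eef_pos: [0.4229, 0.1101, 0.1999]
eef_rot: [-3.126, 0.0, 0.245]
wrist_force: [0.3, 0.1, -0.2]
opening: 0.0511
time: 14.25
eef_pos: [0.4237, 0.1085, 0.1998]
eef_rot: [-3.135, -0.013, 1.362]
wrist_force: [0.4, 0.3, 1.5]
opening: 0.0511
time: 14.5
eef_pos: [0.4237, 0.1086, 0.1998]
eef_rot: [-3.136, -0.014, 1.455]
wrist_force: [-0.4, -0.2, -0.4]
opening: 0.0513
[ 0.536 -0.234  3.336]
14.5 [0.424 0.109 0.2  ] [-3.136 -0.014  1.455] [ 0.24   0.094 -0.256  1.222  0.015  1.927] 0.0513446203585362 [-0.428 -0.191 -0.378]
```

View pics/s13.png

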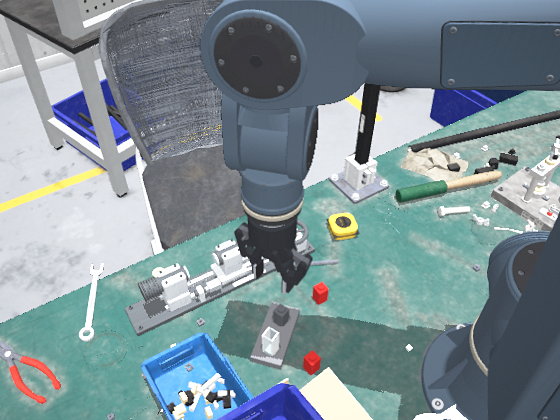

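View pics/t13.png

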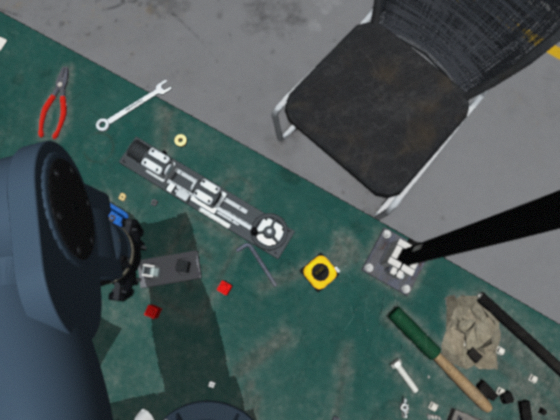

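```bash
cat > dr.py <<'E'
from h import *
import sys
from scipy.spatial.transform import Rotation as Ro
np.set_printoptions(precision=3,suppress=True)
x,y,z,yaw=map(float,sys.argv[1:5])
s=get_state();R=Ro.from_euler("xyz",s["eef_rot"]);T=Ro.from_euler("xyz",[np.pi,0,yaw])
print("turn",(R.inv()*T).as_rotvec()/np.radians(8),"shift(after turn)",T.inv().apply(np.array([x,y,z])-s["eef_pos"])/.03)
print("t",s["time"],s["eef_pos"],s["eef_rot"],"q5,6",s["joint_pos"][4:],"F",s["wrist_force"],"open",s["opening"])
E
python3 dr.py .4182 .1268 .1 1.44
python3 - <<'E'
from h import *
f=grab_frame("top"); crop(f,130,240,70,50,11,"t14.png"); g=grab_frame("scene"); crop(g,225,220,110,140,4,"s14.png"); crop(f,115,120,190,140,4,"t15.png")
E
```

```text
turn [-0.039 -0.098  0.099] shift(after turn) [ 0.573 -0.258  3.328]
t 14.6 [0.424 0.109 0.2  ] [-3.136 -0.014  1.454] q5,6 [0.015 1.928] F [ 0.257  0.209 -0.453] open 0.051498038340665554
```

View pics/t14.png

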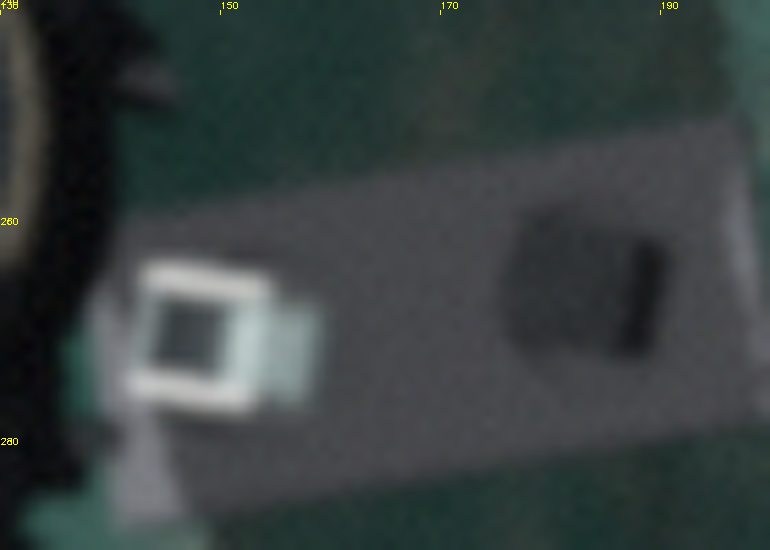

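View pics/t15.png

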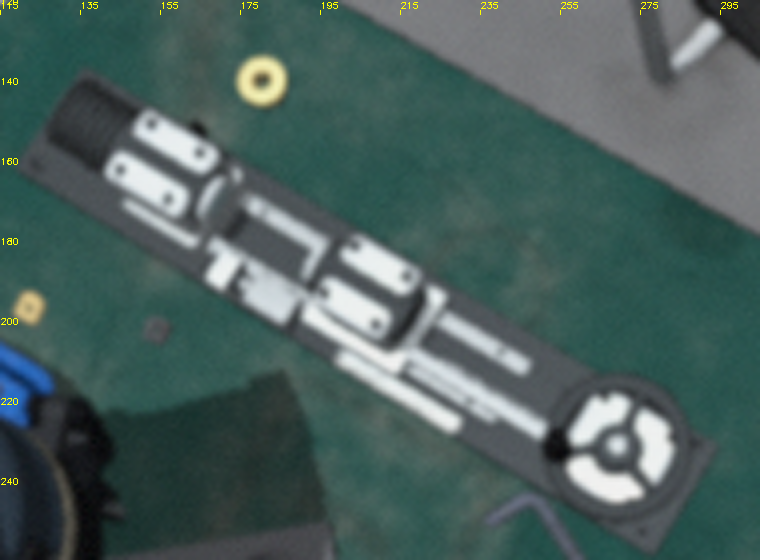

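```bash
python3 - <<'E'
from h import *
np.set_printoptions(precision=4,suppress=True)
f=grab_frame("top")
h=plane(f,[[254.3,231.8]],.111)[0]; d=h-[.504,-.1317,.111]; print("handle",h,np.degrees(np.arctan2(d[1],d[0])),np.hypot(*d[:2]))
u=np.array([np.cos(np.radians(58.95)),np.sin(np.radians(58.95)),0]);v=np.array([u[1],-u[0],0])
L=np.array([.504,-.1317,0])+.222*u; print("L",L)
P=plane(f,[[155.5,160.75],[206.6,191.6]],.102); print(P,[( (p-L)@v,(p-L)@u) for p in P]); e=P[0]-P[1]; print(np.degrees(np.arctan2(e[1],e[0])))
P=plane(f,np.array([[20,170],[88,70],[717,447],[655,553]])/4+[115,120],.004).mean(0);print("platecentre",(P-L)@v,(P-L)@u)
im=f["img"][255:285,138:162].astype(int); m=(im.min(2)>185).astype(np.uint8)
n,lab,st,ce=cv2.connectedComponentsWithStats(m)
big=cv2.resize(f["img"][255:285,138:162],None,fx=8,fy=8,interpolation=cv2.INTER_CUBIC)
hsv=cv2.cvtColor(big,cv2.COLOR_BGR2HSV);m=((hsv[...,2]>185)&(hsv[...,1]<25)).astype(np.uint8)
cs,_=cv2.findContours(m,cv2.RETR_EXTERNAL,cv2.CHAIN_APPROX_NONE)
cc=[]
for c in cs:
    if cv2.contourArea(c)<150: continue
    r=cv2.minAreaRect(c); b=(cv2.boxPoints(r)+.5)/8-.5+[138,255]; W=plane(f,b,.066)[:,:2]
    l=[np.linalg.norm(W[i]-W[i-1]) for i in range(4)]; i=int(np.argmax(l)); d=W[i]-W[i-1]; print(W.mean(0),sorted(l)[::2],np.degrees(np.arctan2(d[1],d[0]))); cc.append(W.mean(0))
print(np.mean(cc,0)); d=cc[0]-cc[-1]; print(np.linalg.norm(d),np.degrees(np.arctan2(d[1],d[0])))
E
```

```text
handle [ 0.4968 -0.1007  0.111 ] 103.10506407536434 0.03180066117930217
L [0.6185 0.0585 0.    ]
[[0.6511 0.1128 0.102 ]
 [0.5833 0.0007 0.102 ]] [(np.float64(-8.677357097564622e-05), np.float64(0.06332245995304035)), (np.float64(-0.00038608507465249316), np.float64(-0.06769162704338219))]
58.819103724049924
platecentre 0.0011017255425864608 -0.04781571357100308
[0.4125 0.1248] [np.float64(0.013425045106202082), np.float64(0.02664646924436652)] -59.33466504166933
[0.4303 0.1264] [np.float64(0.0022692859052089627), np.float64(0.019117591801691636)] -98.99365767411811
[0.4214 0.1256]
0.017835847103121725 -174.8765812829787
```

```bash
python3 - <<'E'
from h import *
f=grab_frame("scene"); crop(f,180,250,80,70,8,"s15.png")
a=cv2.imread("pics/s12.png",0).astype(np.float32);b=cv2.imread("pics/s15.png",0).astype(np.float32);c=cv2.imread("pics/s11.png",0).astype(np.float32)
for n,(x0,x1,y0,y1) in dict(head=(250,500,20,250),anvil=(190,335,220,350),static=(10,190,120,450)).items():
    w=cv2.createHanningWindow((x1-x0,y1-y0),cv2.CV_32F)
    for nm,o in(("now",b),("9.65s",c)): 
        d,r=cv2.phaseCorrelate(a[y0:y1,x0:x1],o[y0:y1,x0:x1],w); print(n,nm,np.array(d)/8,r)
E
```

```text
head now [0.00684251 0.00118044] 0.941151554107666
head 9.65s [ 0.01269881 -0.0172518 ] 0.5986639480590821
anvil now [-0.00035256  0.04793111] 1.0136099715998144
anvil 9.65s [0.01138607 0.0468035 ] 0.756485427291305
static now [-0.00332794 -0.00850409] 1.0010741980870566
static 9.65s [0.00375633 0.00258671] 1.017462560865614
```

View pics/s15.png

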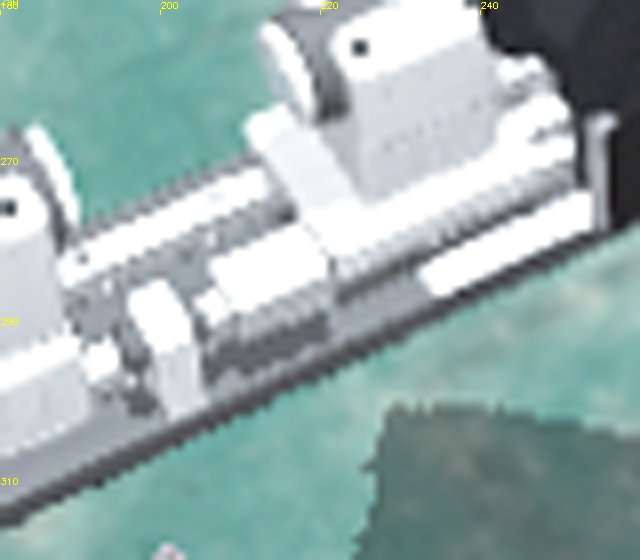

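```bash
python3 -m handwheel '[[-0.04,-0.1,0.1,0,0,0,0.4],[0,0,0,0.57,-0.26,0.4,0.4],[0,0,0,0,0,1,0.4],[0,0,0,0,0,1,0.4],[0,0,0,0,0,0.8,0.4],[0,0,0,0,0,0,0.4],[0,0,0,0,0,0,0.4]]'; python3 dr.py .4182 .1268 .029 1.44
python3 - <<'E'
from h import *
f=grab_frame("top"); crop(f,120,230,90,60,8,"t16.png"); g=grab_frame("scene"); crop(g,215,250,110,110,5,"s16.png")
E
```

```text
time: 15.68
eef_pos: [0.4184, 0.1271, 0.1047]
eef_rot: [3.14, 0.0, 1.443]
wrist_force: [-0.2, -0.1, -0.2]
opening: 0.0511
turn [0.008 0.001 0.021] shift(after turn) [-0.012 -0.006  2.524]
t 15.675 [0.418 0.127 0.105] [3.14  0.    1.443] q5,6 [-0.001  1.994] F [-0.188 -0.078 -0.155] open 0.05114876024195004
```

View pics/s16.png

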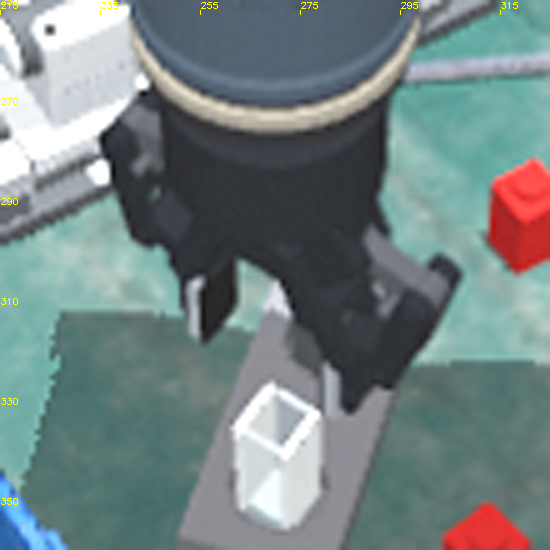

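View pics/t16.png

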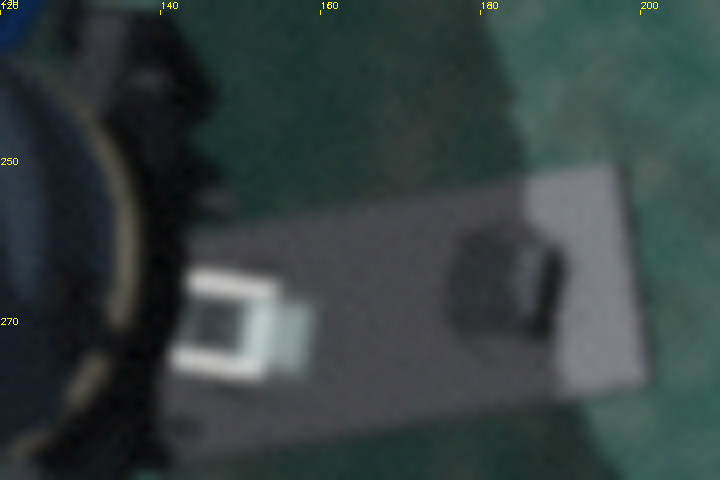

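```bash
python3 -m handwheel '[[0,0,0,0,0,0.9,0.4],[0,0,0,0,0,0.9,0.4],[0,0,0,0,0,0.6,0.4],[0,0,0,0,0,0,0.4],[0,0,0,0,0,0,0.4]]'; python3 dr.py .4182 .1268 .029 1.44
python3 - <<'E'
from h import *
g=grab_frame("scene"); crop(g,225,270,90,100,6,"s17.png")
E
```

```text
time: 16.4
eef_pos: [0.4187, 0.1271, 0.0329]
eef_rot: [3.14, -0.0, 1.443]
wrist_force: [1.1, 0.2, -0.7]
opening: 0.0509
turn [ 0.011 -0.001  0.021] shift(after turn) [-0.012 -0.017  0.129]
t 16.4 [0.419 0.127 0.033] [ 3.14  -0.     1.443] q5,6 [-0.     1.994] F [ 1.1    0.204 -0.675] open 0.05089036559577058
```

View pics/s17.png

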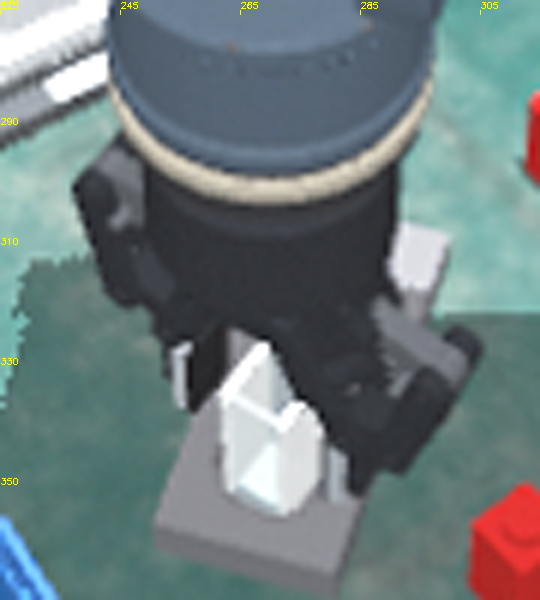

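```bash
python3 -m handwheel '[[0,0,0,0,0,0.1,0.55],[0,0,0,0,0,0,0.65],[0,0,0,0,0,0,0.75],[0,0,0,0,0,0,0.85],[0,0,0,0,0,0,0.9],[0,0,0,0,0,0,0.9],[0,0,0,0,0,0,0.9]]' 25; python3 dr.py .4182 .1268 .029 1.44
python3 - <<'E'
from h import *
g=grab_frame("scene"); crop(g,225,270,90,100,6,"s18.png")
E
```

```text
time: 17.32
eef_pos: [0.4181, 0.1269, 0.029]
eef_rot: [3.141, 0.0, 1.443]
wrist_force: [-1.2, -1.1, 6.0]
opening: 0.0234
turn [0.003 0.002 0.022] shift(after turn) [-0.003  0.005  0.   ]
t 17.325 [0.418 0.127 0.029] [3.141 0.    1.443] q5,6 [-0.     1.993] F [-1.248 -1.053  5.957] open 0.023420002921374295
```

View pics/s18.png

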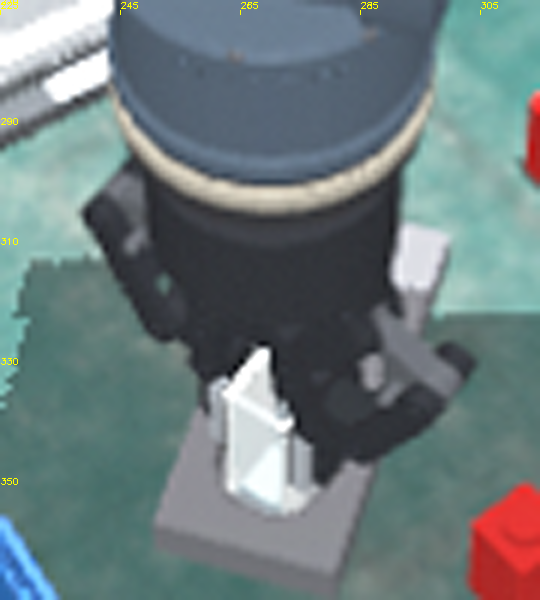

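```bash
python3 -m handwheel '[[0,0,0,0,0,-0.3,0.9],[0,0,0,0,0,-0.6,0.9],[0,0,0,0,0,-0.9,0.9],[0,0,0,0,0,-0.9,0.9],[0,0,0,0,0,-0.9,0.9],[0,0,0,0,0,-0.9,0.9],[0,0,0,0,0,-0.9,0.9],[0,0,0,0,0,0,0.9]]' 30; python3 dr.py .6185 .0585 .19 1.029
python3 - <<'E'
from h import *
g=grab_frame("scene"); crop(g,215,210,110,140,4,"s19.png")
E
```

```text
time: 18.38
eef_pos: [0.4189, 0.1272, 0.1928]
eef_rot: [3.138, -0.001, 1.443]
wrist_force: [1.2, -0.1, -1.0]
opening: 0.0238
turn [ 0.021 -0.012  2.966] shift(after turn) [1.468 6.881 0.095]
t 18.375 [0.419 0.127 0.193] [ 3.138 -0.001  1.443] q5,6 [-0.     1.994] F [ 1.215 -0.106 -1.047] open 0.0238478969854852
```

View pics/s19.png

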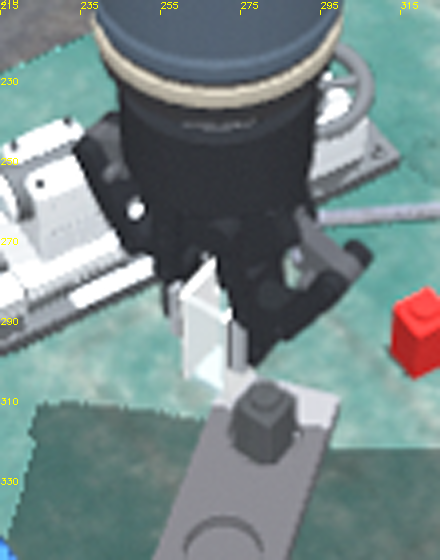

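```bash
python3 -m handwheel '[[0,0,0.8,0,0,0,0.9],[0,0,0.8,0,0,0,0.9],[0,0,0.8,0,0,0,0.9],[0,0,0.57,0,0,0,0.9],[0,0,0,0,0,0,0.9]]'
python3 -m handwheel '[[0,0,0,0.1,0.4,0,0.9],[0,0,0,0.2,0.9,0,0.9],[0,0,0,0.2,1,0,0.9],[0,0,0,0.2,1,0,0.9],[0,0,0,0.2,1,0,0.9],[0,0,0,0.2,1,0,0.9],[0,0,0,0.2,0.9,0,0.9],[0,0,0,0.17,0.68,0,0.9]]'; python3 -m handwheel '[[0,0,0,0,0,0,0.9],[0,0,0,0,0,0,0.9]]';python3 dr.py .6185 .0585 .13 1.029
python3 - <<'E'
from h import *
g=grab_frame("scene"); crop(g,120,130,200,180,4,"s20.png")
g=grab_frame("top"); crop(g,115,100,190,150,4,"t20.png")
E
```

```text
time: 19.05
eef_pos: [0.4175, 0.1268, 0.1901]
eef_rot: [-3.141, 0.001, 1.029]
wrist_force: [-0.1, 0.9, 0.0]
opening: 0.0237
time: 20.05
eef_pos: [0.619, 0.0572, 0.1901]
eef_rot: [3.141, 0.001, 1.029]
wrist_force: [-0.5, -0.9, -1.3]
opening: 0.0235
time: 20.3
eef_pos: [0.6172, 0.0581, 0.1905]
eef_rot: [-3.141, 0.001, 1.029]
wrist_force: [-0.7, 0.4, -0.1]
opening: 0.0238
turn [-0.001  0.004 -0.   ] shift(after turn) [0.034 0.029 2.017]
t 20.3 [0.617 0.058 0.191] [-3.141  0.001  1.029] q5,6 [-0.     2.207] F [-0.677  0.41  -0.053] open 0.023788320180483206
```

View pics/s20.png

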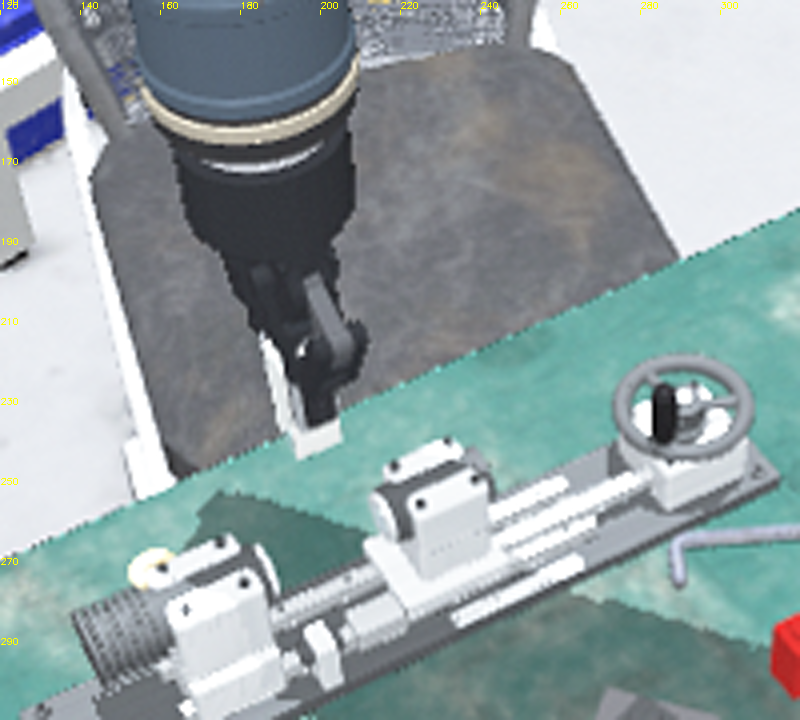

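View pics/t20.png

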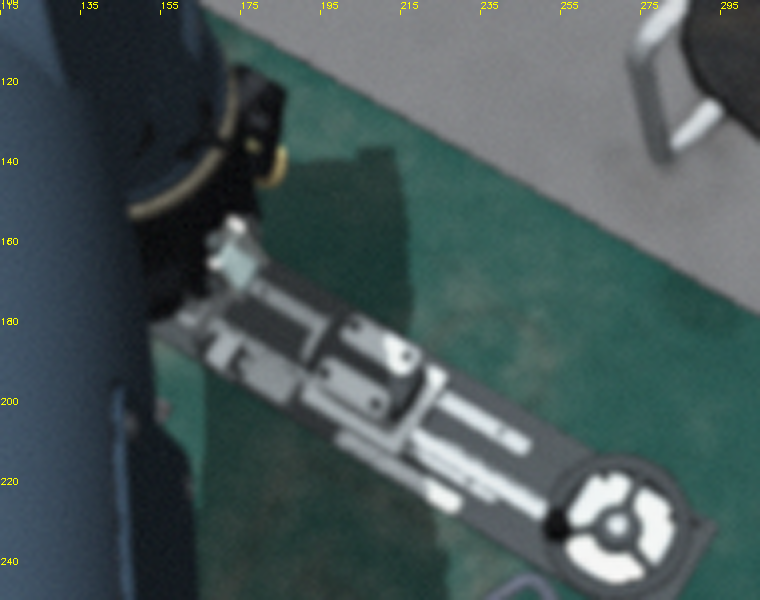

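```bash
python3 -m handwheel '[[0,0,0,0.03,0.03,0.5,0.9],[0,0,0,0,0,0.6,0.9],[0,0,0,0,0,0.5,0.9],[0,0,0,0,0,0.3,0.9],[0,0,0,0,0,0,0.9],[0,0,0,0,0,0,0.9]]';python3 dr.py .6185 .0585 .088 1.029
python3 - <<'E'
from h import *
g=grab_frame("scene"); crop(g,130,190,120,130,5,"s21.png")
g=grab_frame("top"); crop(g,115,100,120,110,6,"t21.png")
E
```

```text
time: 21.15
eef_pos: [0.6191, 0.0585, 0.1345]
eef_rot: [3.141, -0.0, 1.028]
wrist_force: [1.0, 1.2, -0.4]
opening: 0.0235
turn [ 0.008 -0.002 -0.004] shift(after turn) [-0.009 -0.017  1.548]
t 21.15 [0.619 0.058 0.134] [ 3.141 -0.     1.028] q5,6 [-0.     2.208] F [ 0.991  1.241 -0.376] open 0.023451614038955633
```

View pics/s21.png

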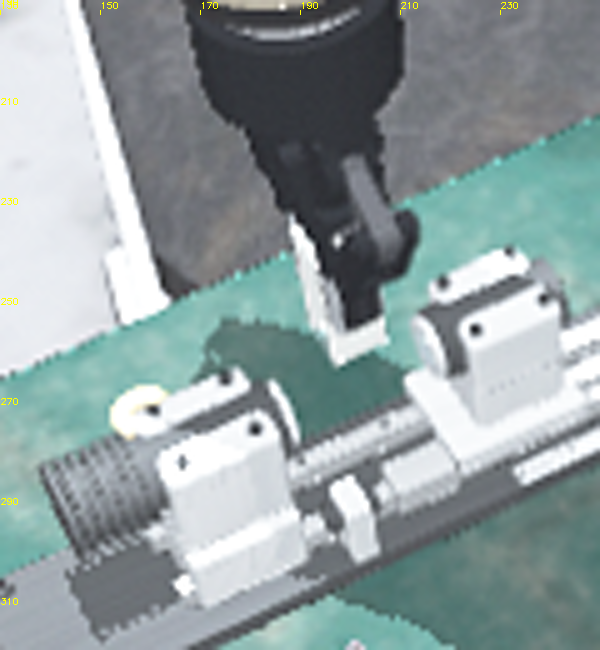

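View pics/t21.png

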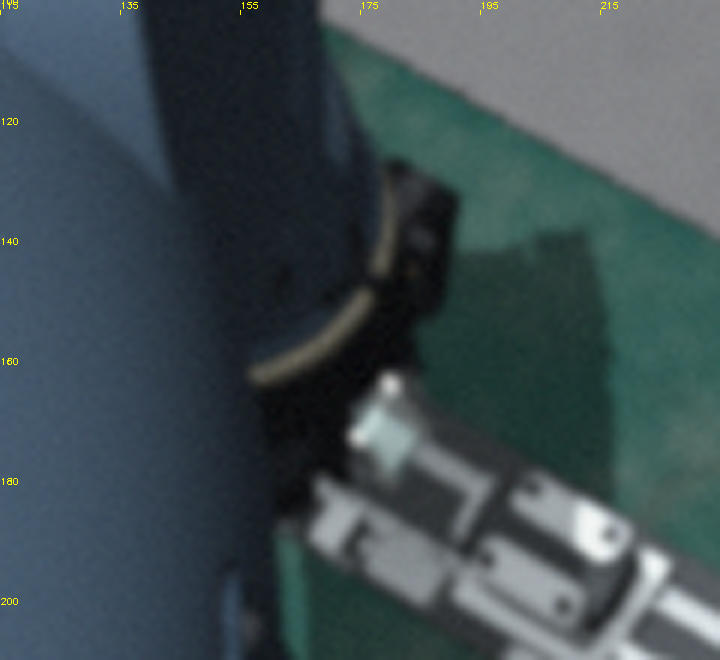

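```bash
python3 -m handwheel '[[0,0,0,0,-0.01,0.3,0.9],[0,0,0,0,0,0.4,0.9],[0,0,0,0,0,0.4,0.9],[0,0,0,0,0,0.3,0.9],[0,0,0,0,0,0.1,0.9],[0,0,0,0,0,0,0.9],[0,0,0,0,0,0,0.9],[0,0,0,0,0,0,0.9]]';python3 dr.py .6185 .0585 .088 1.029
python3 - <<'E'
from h import *
g=grab_frame("scene"); crop(g,140,210,110,100,7,"s22.png")
g=grab_frame("top"); crop(g,140,130,100,80,7,"t22.png")
E
```

```text
time: 22.25
eef_pos: [0.6187, 0.0586, 0.0893]
eef_rot: [3.141, -0.0, 1.028]
wrist_force: [-0.7, 0.7, -0.6]
opening: 0.0235
turn [ 0.006 -0.001 -0.004] shift(after turn) [-0.007 -0.005  0.043]
t 22.25 [0.619 0.059 0.089] [ 3.141 -0.     1.028] q5,6 [-0.     2.208] F [-0.673  0.665 -0.561] open 0.023454340446074588
```

View pics/s22.png

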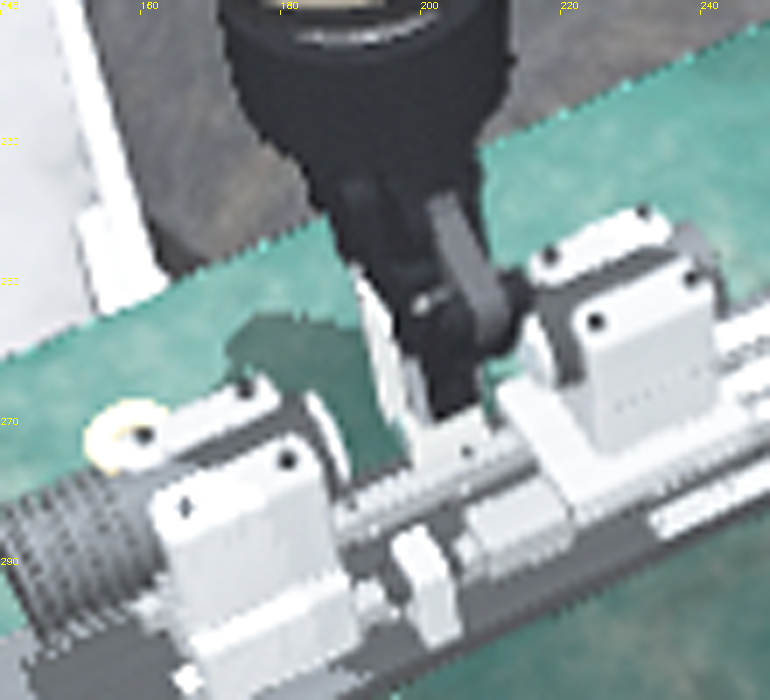

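View pics/t22.png

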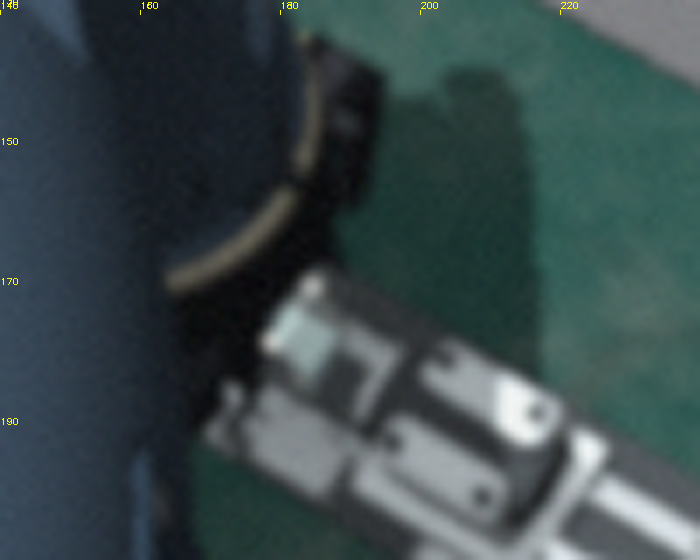

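```bash
python3 - <<'E'
from h import *
np.set_printoptions(precision=4,suppress=True)
g=grab_frame("scene");f=grab_frame("top")
a=np.radians(58.9);u=np.array([np.cos(a),np.sin(a),0]);v=np.array([u[1],-u[0],0]);L=np.array([.6186,.0585,.0663])
print(proj(g,[L-v*.012+u*.012,L-v*.012-u*.012]))
P=plane(g,[[198.6,276.9],[210.7,272.1]],.0663);print(P,[((p-L)@v,(p-L)@u) for p in P]);d=P[0]-P[1];print(np.degrees(np.arctan2(d[1],d[0])),np.linalg.norm(d))
# cell -y face top corners in top view (white frosted ends)
L[2]=.1263;print(proj(f,[L+v*.012-u*.012,L-v*.012-u*.012]))
crop(g,190,255,35,30,20,"s23.png")
s=get_state();print(s["time"],s["eef_pos"],s["wrist_force"],s["opening"])
E
```

```text
[[198.8667 276.5268]
 [209.192  271.8088]]
[[0.6145 0.0761 0.0663]
 [0.5989 0.0536 0.0663]] [(np.float64(-0.012595816712537185), np.float64(0.012900655837281616)), (np.float64(-0.014341116340805432), np.float64(-0.014367973827105005))]
55.2378398274133 0.02732442560358587
[[185.7577 170.436 ]
 [179.4133 180.0445]]
22.45 [0.6186 0.0586 0.089 ] [-0.1465 -0.7656 -0.7139] 0.023864101604039945
```

View pics/s23.png

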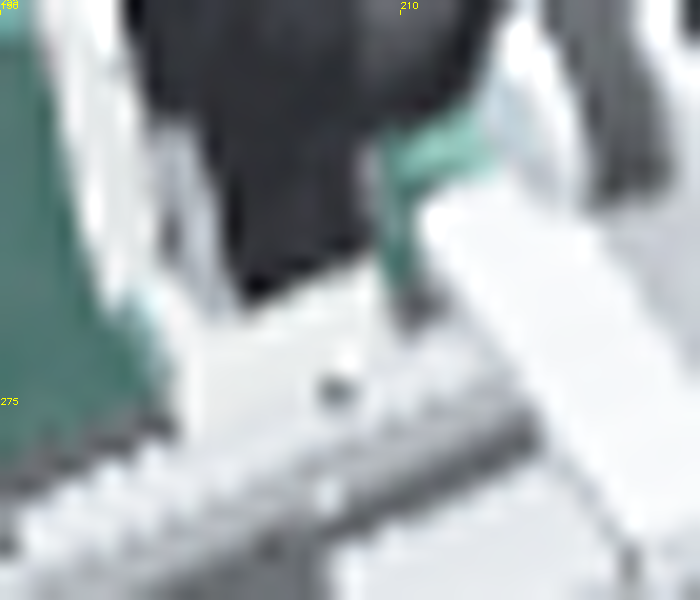

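```bash
python3 -m handwheel '[[0,0,0,0,0,0,0.9],[0,0,0,0,0,0,0.9],[0,0,0,0,0,0,0.9],[0,0,0,0,0,0,0.9],[0,0,0,0,0,0,0.9],[0,0,0,0,0,0,0.9],[0,0,0,0,0,0,0.9],[0,0,0,0,0,0,0.9]]'; python3 -c "
from workcell import *
print(hand_in())"
```

```text
time: 23.45
eef_pos: [0.6185, 0.0586, 0.0889]
eef_rot: [3.141, 0.0, 1.028]
wrist_force: [0.5, 0.1, -0.8]
opening: 0.0238
the job is handed in; nothing more can be done
None
```

I wound the slide onto its stop, took the cell by its frosted faces, and handed the job in at 23.5 s with the cell still held in the light path. `hand_in()` gives no verdict, so the result rests on the checks below.

- **Slide:** I led the handwheel clockwise about 385° until the reaction along the turn rose to about 25 N. The anvil met the stop screw in the picture. Pictures before and after letting go showed no movement of the slide.
- **Check that disagreed:** a rough reading of the handle angle from the top camera was about 5° off the angle at release. That would be at most about 0.6 mm of slide, against the 0.8 mm allowed. It is near that reading's accuracy, and the direct picture comparison did not support it.
- **Cell position:** the opening was 24 mm, the grip was set to 30 N, and the cell was held still and upright. By the gripper position its centre was about 14 mm above the light axis, within 1 mm of the point I had worked out for midway.
- **Camera check of the cell:** the corners of its underside agreed with that to about 1–2 mm. The squareness I read from them was about 3.7° off, but those two corners are blurred; the gripper's own yaw matched the gauge's measured direction.
- **Contacts:** wrist force was about 1 N at the end, so nothing but the fingers was touching the cell.
- **Other loose things:** the arm touched none of them. The dark block was still in its pocket in the last picture that showed it, just after the lift; I did not re-measure any of them at the end.

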